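# Stack the spot plates on the sloping drain rack

## Robot

A 6-joint arm with a two-finger parallel gripper is mounted at the origin on the work surface. World frame = base frame: x ahead of the robot, y to its left, z up, the work surface at z = 0. Lengths are in mm, angles in degrees, forces in N, time in s.
With the tool pointing down it reaches from about 300 to 850 mm from the base axis. Payload 4.2 kg.
Tool frame: the origin (TCP) lies on the centre line of the jaws, within the pads' length; the fingertips stand 14 mm ahead of it and the grasp point (between the pads) lies 5 mm behind it; z points along the fingers, y is the line along which they close (so a half turn about z gives the same grasp; the last joint's range is limited). The gripper opens to 91 mm and grips with 3 to 60 N. Pads are 32 mm wide; open, the fingers measure 118 mm over their backs; the gripper's body (76 mm by 178 mm) begins 60 mm behind the grasp point.
Start: joints at [-72.307, 18.312, 89.639, -0, 72.044, -1.146], TCP at [185.675, -544.212, 227.976] pointing down, gripper open.
Joint ranges: [-177.97, 177.97], [-48.28, 115.42], [12.27, 149.76], [-77.06, 257.06], [2.81, 150.46], [-146.56, 146.56]. Speed limits (degrees/s): [147.25, 147.25, 180, 180, 180, 180].

## Interface

Orientations are given as [roll, pitch, yaw] about the fixed x, y, z axes, in that order (R = Rz(yaw) Ry(pitch) Rx(roll)).
In Python, from workcell import env gives the robot as it stands.
- The arm moves only by the tool arm_command, never from a script. Its argument "motion" is a list of rows, each an object with "offset": the shift along the tool's x, y, z in m, a list of three; "spin": the turn about the tool's z in rad. In form: [{"offset": [tx, ty, tz], "spin": spin}, ...]. A call has 1 to 5 rows; each row shifts and turns the commanded pose from where the row before left it, along the tool's axes as they then stand; what a row does not reach is not made up. A row lasts 1/8 s, in which the tool goes at most 62.5 mm and 10.7 degrees, less where a joint would pass 70% of its speed; a pose out of reach is approached as far as the arm can. A call with a gripper value outside its range is refused whole. "jaw" is the finger opening in m, from 0 to 0.0912, set as the call begins (left out, the last holds). The fingers move at their own pace and stop on an object; "newtons" is the grip in N (left out, the last holds). Time passes only in rows, so rows that do not move let the fingers close. It gives the time, the measured TCP pose, the force, the opening and the grip force at its end, in the units of the state.
- env.state(): the state, without advancing time (a new reading comes with each control period).
- env.grab_frame(name): name is "scene" or "top" or "wrist"; returns (picture, depth): 400x640x3 uint8, blue, green, red; 400x640 float32, mm along the optical axis (not along the pixel's ray), 0 where there is no reading.
- env.camera_model(name): a dict with "fx", "fy", "cx", "cy" (pixels), "eye" and "rotation" of the camera in the world; the wrist camera has in their place "hand_eye" (4x4, takes a point from camera to tool coordinates, whose origin is the TCP and whose axes are the flange's). Camera axes: x right, y down, z forward; pixel columns grow to the right and rows downward; lengths in mm; the calibration is good to about 2 mm. A picture is of the moment at which its call begins: read the wrist's pose just before it. camera_model takes no time and is no camera call.
- env.job_done(): hands the job in; it is judged then, once.
Trained networks look in the newest picture that a camera, given by its name, has taken for a name from the list of things; names that differ only in an ending like _2 or _b are one class to them, and where a whole thing is asked for, a point or a joint stands for the part that bears it (a point fixed in the world has none). Each returns a list of dicts, best first, with "score" (0 to 1); they miss things now and then, are a little off and sometimes report something else, mostly with a low value. They report only what shows in the picture. A call takes as long as a camera call. They do not tell look-alikes from the thing itself.
- env.boxes_of(camera, target): "bbox" ([left, top, right, bottom] in pixels, round what is visible of it).
- env.pinpoint(camera, target): "location" ([column, row] in pixels: a listed point, or the origin of a listed thing).
The state is a dict: "time_s": time; "qpos": joint angles; "qvel": joint speeds; "effort": joint torques, N m; "ee_pos": TCP position; "ee_rot": TCP orientation; "force": force on the tool from outside, world axes, zero at the start; "torque": the same for the moment, N m; "gripper_width": finger opening in mm; "gripper_force": force on a finger pad.
Only numpy, scipy, OpenCV 4.12 (cv2) and the standard library are available. Lean on these libraries where they do the work, as an engineer would, in place of code of your own. Each camera call takes 0.05 s, during which the arm holds its last target. There are 200 camera calls.

## Task

Put the spot plate with the red mark into the yellow reject bin, lying flat, and add the good plate from under it to the two on the blue sloping rack, so that all three lie stacked wells up, lengthwise between the cheeks, each pushed fully home and flush against the backstop. Set the porcelain down gently, without dropping it, and leave the bottles and other lab ware standing where they are.

Things in the scene. Friction and masses are not known exactly. Their poses are not given: they have to be found in the camera images.
- rack: Fixed drain rack: blue shelf sloping 15 degrees (0.262 rad) down, away from the robot, to a steel backstop. Origin: on the shelf's surface at the middle of the backstop's inner face, 35 mm above the bench. Frame inclined with the shelf: x down the slope into the backstop, y across, z square to the surface. Backstop 92 mm wide, 6 mm thick, 45 mm high. Friction holds plates: they do not slide down.
- rack_cheeks (a point): Middle of the gap between the upper ends of the rack's two steel side cheeks, on the shelf's surface, 60 mm up the slope from the backstop; axes as the rack's. The cheeks run from here to the backstop, 36 mm high, 5 mm thick, inner faces 70 mm apart: no room for fingers beside a plate there.
- rack_top (a point): Middle of the shelf's upper end, on its surface, 170 mm up the slope from the backstop, 79 mm above the bench; axes as the rack's. From here down to the cheeks the shelf is 46 mm wide, 6 mm thick, with no sides: a 60 mm plate overhangs it 7 mm each side.
- plate_a: White porcelain spot plate, slab 100 x 60 x 10 mm, about 140 g, eight round wells drawn on its (flat) upper face. Origin: centre of the underside; x along the 100 mm side, y along the 60 mm side, z out of the wells' face. A good one; starts lying wells up on the rack's shelf, its lower end 26 to 48 mm short of the backstop and a little askew, under plate_c.
- plate_b: White porcelain spot plate, slab 100 x 60 x 10 mm, about 140 g, eight round wells drawn on its (flat) upper face. Origin: centre of the underside; x along the 100 mm side, y along the 60 mm side, z out of the wells' face. A good one; starts flat on the bench with the reject lying on top of it.
- plate_c: White porcelain spot plate, slab 100 x 60 x 10 mm, about 140 g, eight round wells drawn on its (flat) upper face. Origin: centre of the underside; x along the 100 mm side, y along the 60 mm side, z out of the wells' face. A good one; starts lying wells up on plate_a on the shelf, its lower end up to 12 mm ahead of or behind plate_a's, a little askew.
- plate_reject: White porcelain spot plate, slab 100 x 60 x 10 mm, about 140 g, eight round wells drawn on its (flat) upper face. Origin: centre of the underside; x along the 100 mm side, y along the 60 mm side, z out of the wells' face. The reject: marked with a red disc, 30 mm across, in the middle of its face. Starts lying askew on top of plate_b (its underside 10 mm above the bench).
- bin: Fixed yellow open reject bin, 140 x 140 x 35 mm outside, walls and floor 4 mm. Origin: centre of its underside; x, y along its sides, z up.
- tube_rack: Loose blue block rack of sample tubes, 75 x 115 x 45 mm, caps to 57 mm. Origin: centre of its underside. Leave alone.
- bottle_left: Tall clear glass bottle with a gold cap, 58 mm across, 200 mm high, standing beside the rack. Origin: centre of its underside. Leave alone.
- bottle_right: Another like bottle_left (58 mm across, 200 mm high). Which of the two stands on the left varies. Origin: centre of its underside. Leave alone.
- amber_bottle: Amber glass bottle with a red cap, 60 mm across, 150 mm high. Origin: centre of its underside. Leave alone.
- jar: Clear glass jar with a green lid, 60 mm across, 80 mm high. Origin: centre of its underside. Leave alone.
- beaker: Open glass beaker, 64 mm across, 85 mm high. Origin: centre of its underside. Leave alone.
- tip_box: Pipette tip box with a pink lid, 82 x 117 x 53 mm. Origin: centre of its underside. Leave alone.
Mind the look-alikes: they are no part of the job. Leave any brown or orange look-alike of the plate_c alone.

How it is judged (in metres and radians):
At the end, for the whole second after the job is handed in: The three good plates lie still on the rack, stacked wells up, square with the slope (within 0.06 rad), lower ends within 3.5 mm of the backstop; the reject lies still and flat on the bin's floor, its centre within 45 mm of the bin's along each side (x of plate_a in the frame of rack between -0.0535 and -0.046 m and y of plate_a in the frame of rack between -0.009 and 0.009 m and z of plate_a in the frame of rack between -0.003 and 0.0235 m and angle between the x axis of each of plate_a, plate_b, plate_c and the x axis of rack, either way round below 0.06 rad and angle between the z axis of each of plate_a, plate_b, plate_c and the z axis of rack, either way round below 0.06 rad and angle between each of plate_a, plate_b, plate_c's own z axis and vertical below 0.6 rad and linear speed of each of plate_a, plate_b, plate_c, plate_reject below 0.02 m/s and x of plate_b in the frame of rack between -0.0535 and -0.046 m and y of plate_b in the frame of rack between -0.009 and 0.009 m and z of plate_b in the frame of rack between -0.003 and 0.0235 m and x of plate_c in the frame of rack between -0.0535 and -0.046 m and y of plate_c in the frame of rack between -0.009 and 0.009 m and z of plate_c in the frame of rack between -0.003 and 0.0235 m and x of plate_reject in the frame of bin between -0.045 and 0.045 m and y of plate_reject in the frame of bin between -0.045 and 0.045 m and z of plate_reject in the frame of bin below 0.012 m and angle between plate_reject's own z axis and vertical below 0.15 rad); the robot touches nothing.
It fails at once if one of the bottles, the jar, beaker, tip box or tube rack is shifted by more than 25 mm or tipped (distance of any of tube_rack, bottle_left, bottle_right, amber_bottle, jar, beaker, tip_box from where it was at the start of the episode above 0.025 m or angle between any of tube_rack, bottle_left, bottle_right, amber_bottle, jar, beaker, tip_box's own z axis and vertical above 0.35 rad).
It fails at once if a plate is dropped: it moves faster than 0.8 m/s (a free fall of some 30 mm) while the fingers do not touch it ((contact force between plate_a and the fingers below 0.05 N and linear speed of plate_a above 0.8 m/s) or (contact force between plate_b and the fingers below 0.05 N and linear speed of plate_b above 0.8 m/s) or (contact force between plate_c and the fingers below 0.05 N and linear speed of plate_c above 0.8 m/s) or (contact force between plate_reject and the fingers below 0.05 N and linear speed of plate_reject above 0.8 m/s)).
It also fails if it takes over 67 s, if anything falls off the work surface, if the arm or the gripper's body presses on something with over 40 N, if the wrist force passes 120 N, or if a joint passes its speed limit or range.

## Working session

There is one attempt and no reset: what is moved stays moved. The work goes in short steps, Python scripts to look and compute and a tool call to move; the robot and the scene stay as the last step left them, time stands still between calls to the robot, and variables do not carry over. Pictures are saved under pics/ and viewed, at most 10 in all, crops included, and the job is handed in when it is done.

Besides the shell and the picture viewer there is one more tool, called after "Call:" as name(argument=value, ...), one argument or row to a line, values as JSON. arm_command: Moves the arm, as the interface text tells. Its arguments: {"type":"object","properties":{"motion":{"type":"array"},"jaw":{"type":"number"},"newtons":{"type":"number"}},"required":["motion"]}

```bash
ls; mkdir -p pics; cat > h.py <<'E'
import numpy as np,cv2
from workcell import env
from scipy.spatial.transform import Rotation as R
def cloud(name):
    st=env.state()
    im,d=env.grab_frame(name); m=env.camera_model(name)
    v,u=np.mgrid[0:400,0:640]
    P=np.dstack([(u-m['cx'])/m['fx']*d,(v-m['cy'])/m['fy']*d,d])
    if name=='wrist':
        H=np.array(m['hand_eye']); P=P@H[:3,:3].T+H[:3,3]
        r=np.array(st['ee_rot']); Rt=R.from_euler('xyz',r,degrees=True).as_matrix()
        P=P@Rt.T+np.array(st['ee_pos'])
    else:
        P=P@np.array(m['rotation']).T+np.array(m['eye'])
    P[d==0]=np.nan
    return im,d,P
E
python3 - <<'E'
from h import *
print(env.state())
for n in ['scene','top']:
    im,d,P=cloud(n); cv2.imwrite(f'pics/{n}.png',im); np.savez(f'{n}.npz',im=im,P=P)
    print(n,env.camera_model(n))
    for t in ['plate_a','plate_reject','bin','rack','rack_cheeks','rack_top']:
        for r in env.pinpoint(n,t)[:5]:
            c,w=map(int,r['location']); print(t,r['score'],r['location'],P[w,c].round(0) if 0<=w<400 and 0<=c<640 else '')
E
```

```text
pics
{'time_s': 0.0, 'qpos': array([-7.23069608e+01,  1.83533590e+01,  8.97088278e+01, -2.00860625e-04,
        7.20436521e+01, -1.14655295e+00]), 'qvel': array([-0.066828  , -0.04016741, -0.0229506 , -0.05502457, -0.04011476,
       -0.00571785]), 'effort': array([-1.67376806e-03, -4.12466025e+01, -2.31974173e+01,  7.26065249e-02,
        4.55706054e-02, -1.23600112e-04]), 'ee_pos': array([ 185.52115862, -543.72283097,  227.08663602]), 'ee_rot': array([-1.79894179e+02, -1.92688806e-03,  1.88396524e+01]), 'force': array([-0.64042288, -0.22493989, -0.54046567]), 'torque': array([0.02124114, 0.00427757, 0.0347809 ]), 'gripper_force': 0.0, 'gripper_width': 91.10492109968366}Traceback (most recent call last):
  File "<stdin>", line 4, in <module>
  File "h.py", line 14, in cloud
    P=P@np.array(m['rotation']).T+np.array(m['eye'])
      ~~~~~~~~~~~~~~~~~~~~~~~~~~~^~~~~~~~~~~~~~~~~~~
ValueError: operands could not be broadcast together with shapes (400,640) (3,)
```

```bash
python3 - <<'E'
import re
s=open('h.py').read()
s=s.replace("P=P@np.array(m['rotation']).T","rot=np.array(m['rotation'])\n        if rot.shape==(3,): rot=R.from_euler('xyz',rot,degrees=True).as_matrix()\n        P=P@rot.T")
open('h.py','w').write(s)
E
python3 - <<'E'
from h import *
for n in ['scene','top']:
    print(n,env.camera_model(n))
    im,d,P=cloud(n); cv2.imwrite(f'pics/{n}.png',im); np.savez(f'{n}.npz',im=im,P=P)
    for t in ['plate_a','plate_reject','bin','rack','rack_cheeks','rack_top']:
        for r in env.pinpoint(n,t)[:5]:
            c,w=map(int,r['location']); print(t,r['score'],r['location'],P[w,c].round(0) if 0<=w<400 and 0<=c<640 else '')
print(env.camera_model('wrist'))
E
```

```text
scene {'fx': 430.51507353542667, 'fy': 430.51507353542667, 'cx': 315.80331450628006, 'cy': 200.39613459509624, 'eye': array([ 889.19435548, -492.54260521,  776.81651658]), 'rotation': array([-1.38105397e+02,  2.66180662e-02,  3.95551957e+01])}
plate_a 0.72 [227.5, 217.8] [ 325. -132.    9.]
plate_a 0.67 [322.0, 119.9] [265. 291.  11.]
plate_a 0.63 [429.4, 165.5] [601. 310.  18.]
plate_a 0.61 [348.9, 206.8] [552.  25.  74.]
plate_a 0.42 [342.5, 209.8] [547.  10.  74.]
plate_reject 0.96 [435.1, 166.2] [616. 313.  21.]
plate_reject 0.39 [183.4, 305.7] [ 451. -350.   52.]
bin 0.66 [372.3, 138.7] [498. 184. 134.]
rack 0.86 [371.7, 236.2] [637. -11.  75.]
rack 0.31 [317.8, 309.6] [ 649. -199.   56.]
rack_cheeks 0.65 [351.8, 214.2] [568.  14.  69.]
rack_top 0.91 [316.4, 184.5] [459.  29.  79.]
rack_top 0.57 [318.2, 310.1] [ 651. -198.   53.]
top {'fx': 365.6194855577996, 'fy': 365.6194855577996, 'cx': 322.1461055640328, 'cy': 200.0723487057036, 'eye': array([294.11414258,  18.49441552, 920.40282764]), 'rotation': array([-1.67576645e+02,  2.51174240e-02, -9.52997988e+01])}
plate_a 0.86 [309.
[... 241 characters left out ...]
 [611. 325.  22.]
bin 0.76 [197.4, 241.3] [420. 322.   4.]
rack 0.86 [313.5, 151.0] [617.  12.  39.]
rack_cheeks 0.6 [310.3, 171.6] [554.  24.  74.]
rack_cheeks 0.4 [190.7, 166.8] [612. 330.  22.]
rack_top 0.81 [308.2, 207.7] [466.  36.  76.]
{'fx': 309.28919050934206, 'fy': 309.28919050934206, 'cx': 325.5509139962986, 'cy': 202.95158523928114, 'hand_eye': array([[ 1.15280042e-03, -9.70559707e-01, -2.40857895e-01,
         6.61597937e+01],
       [ 9.99999301e-01,  1.18209784e-03,  2.28478532e-05,
        -3.71270473e-01],
       [ 2.62542391e-04, -2.40857753e-01,  9.70560392e-01,
        -1.56363980e+02],
       [ 0.00000000e+00,  0.00000000e+00,  0.00000000e+00,
         1.00000000e+00]])}
```

View pics/scene.png

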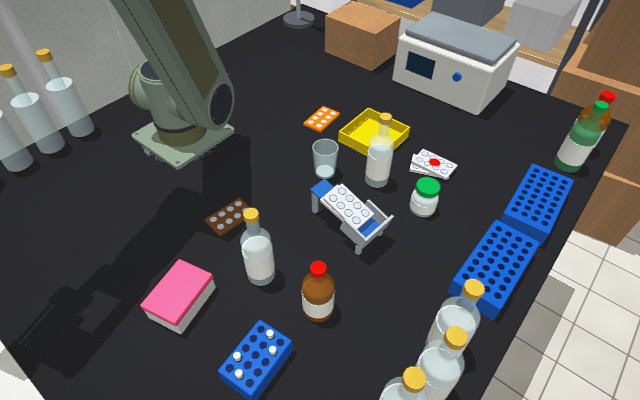

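View pics/top.png

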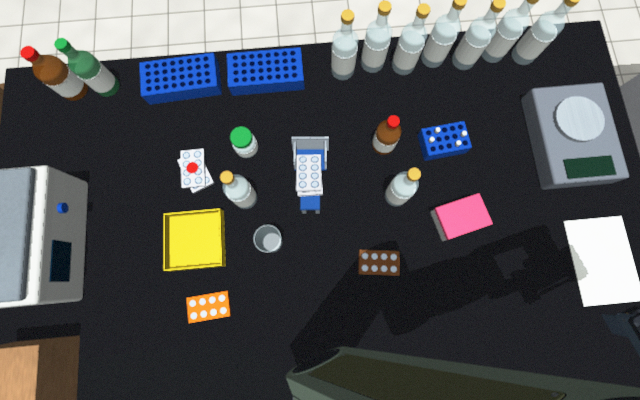

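Look-alikes: the reject with the red disc is at top px (192,167), with plate_b peeking out under it at (203,180). The good rack stack is at (309,172). The brown tray (380,262) and the orange one (208,306) are decoys. The bin is at (194,240), the bottles beside the rack at (240,190) and (402,188), and the jar at (243,142).

```bash
cat >> h.py <<'E'
def rect(Q,name=''):
    r=cv2.minAreaRect(Q[:,:2].astype(np.float32)); print(name,len(Q),'c',np.round(r[0],1),'size',np.round(r[1],1),'ang',round(r[2],1),'z',np.round(np.nanpercentile(Q[:,2],[5,50,95]),1)); return r
def white(im): 
    h=cv2.cvtColor(im,cv2.COLOR_BGR2HSV); return (h[...,1]<60)&(h[...,2]>120)
def sel(im,P,lo,hi,m=None):
    k=np.all((P>lo)&(P<hi),axis=2)
    return P[k&m] if m is not None else P[k]
E
python3 - <<'E'
from h import *
for n in ['top','scene']:
    f=np.load(n+'.npz'); im,P=f['im'],f['P']; h=cv2.cvtColor(im,cv2.COLOR_BGR2HSV)
    print(n)
    red=((h[...,0]<8)|(h[...,0]>172))&(h[...,1]>120)&(h[...,2]>90)
    rect(sel(im,P,[520,250,5],[700,400,40],red),'red')
    rect(sel(im,P,[500,230,15],[720,400,40],white(im)|red),'reject')
    rect(sel(im,P,[500,230,3],[720,400,13.5],white(im)),'b')
    ye=(h[...,0]>20)&(h[...,0]<35)&(h[...,1]>120)
    rect(sel(im,P,[300,200,-5],[520,430,50],ye),'bin')
    rect(sel(im,P,[400,-50,40],[640,110,110],white(im)),'stack')
    bl=(h[...,0]>95)&(h[...,0]<125)&(h[...,1]>100)
    rect(sel(im,P,[400,-60,20],[720,110,110],bl),'blue')
    for lo,hi,nm in [([450,100,120],[620,260,230],'bottleL'),([400,-300,120],[620,-90,230],'bottleR'),([350,50,60],[480,180,100],'beaker'),([560,100,60],[760,260,100],'jar'),([580,-230,100],[720,-90,170],'amber')]:
        rect(sel(im,P,lo,hi),nm)
E
```

```text
top
red 92 c [608.4 326.6] size [26.5 27. ] ang 67.2 z [18.6 21.1 23.5]
reject 865 c [607.1 325.1] size [100.7  61.1] ang 0.7 z [17.8 20.5 23.1]
b 161 c [608.6 318.5] size [112.1  72.4] ang 21.4 z [ 7.   9.8 12.7]
bin 3680 c [426.5 332.5] size [159.3 150.6] ang 90.0 z [ 1.1  4.8 34.7]
stack 1529 c [518.2  40.9] size [ 91.4 258. ] ang 77.9 z [49.2 75.2 86.5]
blue 469 c [541.5  24.9] size [ 77.  167.5] ang 84.9 z [35.1 71.3 78.4]
bottleL 577 c [514.9 192.4] size [48.5 55.9] ang 33.9 z [123.6 141.7 201.1]
bottleR 598 c [ 538.5 -174.8] size [158.   55.6] ang 15.5 z [123.9 141.8 200.7]
beaker 240 c [418.3 100.1] size [ 62.6 142.8] ang 28.1 z [62.7 82.  86.9]
jar 389 c [655.1 185.5] size [51.7 51.5] ang 14.6 z [69.7 79.8 82.7]
amber 384 c [ 626.3 -172.7] size [52.  42.8] ang 60.6 z [101.  115.6 151.1]
scene
red 65 c [606.  326.3] size [25.6 27. ] ang 30.4 z [18.2 20.7 22.9]
reject 645 c [606.2 324.7] size [101.3  63.1] ang 2.2 z [16.7 19.7 22. ]
b 162 c [606.2 316.3] size [108.1  73.6] ang 22.2 z [ 3.9  9.3 12.8]
bin 1591 c [406.8 338. ] size [177.5 169.6] ang 89.7 z [ 1.2  9.5 34.4]
stack 1893 c [518.4  39.9] size [ 91.6 259.6] ang 77.3 z [48.2 72.1 85.3]
blue 480 c [545.   21.7] size [ 76.9 178.1] ang 85.5 z [36.1 70.7 78.2]
bottleL 591 c [522.5 187.2] size [55.5 41.8] ang 35.1 z [122.6 144.  199.7]
bottleR 884 c [ 540.  -177.2] size [156.5  53.9] ang 16.2 z [123.7 143.8 200. ]
beaker 424 c [417.1 100. ] size [ 62.3 144.7] ang 28.2 z [61.7 75.1 84.8]
jar 430 c [655.5 183.6] size [51.8 53.3] ang 9.1 z [65.4 78.7 81.3]
amber 658 c [ 634.7 -179.9] size [48.7 46. ] ang 40.7 z [101.5 116.3 150.1]
```

```bash
cat > plan.py <<'E'
import sys,numpy as np
# plan.py yaw0 dx dy dz(mm) spin n  : n equal world steps, prints tool rows
y,dx,dy,dz,s,n=map(float,sys.argv[1:7]); n=int(n)
y=np.radians(y); out=[]
for i in range(n):
    c,q=np.cos(y),np.sin(y)
    a,b=dx/n,dy/n
    print([round((a*c+b*q)/1000,4),round((a*q-b*c)/1000,4),round(-dz/n/1000,4)],round(s/n,4))
    y-=s/n
E
python3 plan.py 18.84 408 868 70 -2.85 17
```

```text
[np.float64(0.0392), np.float64(-0.0406), -0.0041] -0.1676
[np.float64(0.0454), np.float64(-0.0335), -0.0041] -0.1676
[np.float64(0.0504), np.float64(-0.0254), -0.0041] -0.1676
[np.float64(0.0539), np.float64(-0.0167), -0.0041] -0.1676
[np.float64(0.0559), np.float64(-0.0074), -0.0041] -0.1676
[np.float64(0.0564), np.float64(0.002), -0.0041] -0.1676
[np.float64(0.0553), np.float64(0.0114), -0.0041] -0.1676
[np.float64(0.0526), np.float64(0.0205), -0.0041] -0.1676
[np.float64(0.0484), np.float64(0.0289), -0.0041] -0.1676
[np.float64(0.0429), np.float64(0.0366), -0.0041] -0.1676
[np.float64(0.0362), np.float64(0.0433), -0.0041] -0.1676
[np.float64(0.0285), np.float64(0.0487), -0.0041] -0.1676
[np.float64(0.02), np.float64(0.0528), -0.0041] -0.1676
[np.float64(0.0109), np.float64(0.0554), -0.0041] -0.1676
[np.float64(0.0015), np.float64(0.0564), -0.0041] -0.1676
[np.float64(-0.0079), np.float64(0.0559), -0.0041] -0.1676
[np.float64(-0.0172), np.float64(0.0537), -0.0041] -0.1676
```

Call:
arm_command(
  motion=[
    {"offset": [0.039,-0.041,-0.012],"spin": -0.168},
    {"offset": [0.045,-0.034,-0.012],"spin": -0.168},
    {"offset": [0.05,-0.025,-0.012],"spin": -0.168},
    {"offset": [0.054,-0.017,-0.012],"spin": -0.168},
    {"offset": [0.056,-0.007,-0.012],"spin": -0.168},
  ],
  jaw=0.091,
  newtons=20,
)

```text
time_s: 1.38
ee_pos: [305.2, -287.0, 288.6]
ee_rot: [179.9, 0.0, 67.2]
force: [0.7, -0.3, -0.3]
gripper_width: 91.0
gripper_force: 0.0
```

Call:
arm_command(
  motion=[
    {"offset": [0.056,0.002,0],"spin": -0.168},
    {"offset": [0.055,0.011,0],"spin": -0.168},
    {"offset": [0.053,0.02,0],"spin": -0.168},
    {"offset": [0.048,0.029,0],"spin": -0.168},
    {"offset": [0.043,0.037,0],"spin": -0.168},
  ],
)

```text
time_s: 2.0
ee_pos: [424.1, -31.6, 288.3]
ee_rot: [179.9, 0.1, 115.4]
force: [1.6, -0.7, 1.0]
gripper_width: 91.0
gripper_force: 0.0
```

Call:
arm_command(
  motion=[
    {"offset": [0.036,0.043,0],"spin": -0.168},
    {"offset": [0.028,0.049,0],"spin": -0.168},
    {"offset": [0.02,0.053,0],"spin": -0.168},
    {"offset": [0.011,0.055,0],"spin": -0.168},
    {"offset": [0.002,0.056,0],"spin": -0.168},
  ],
)

```text
time_s: 2.62
ee_pos: [542.6, 223.6, 288.0]
ee_rot: [-180.0, 0.0, 163.6]
force: [-0.3, -0.2, 0.7]
gripper_width: 90.5
gripper_force: 0.0
```

Call:
arm_command(
  motion=[
    {"offset": [-0.002,0.053,0],"spin": -0.152},
    {"offset": [-0.01,0.052,0],"spin": -0.152},
    {"offset": [0,0,0.05],"spin": 0},
    {"offset": [0,0,0],"spin": 0},
  ],
)

```text
time_s: 3.12
ee_pos: [574.2, 321.3, 233.4]
ee_rot: [-179.7, -0.5, -179.3]
force: [-0.2, -0.9, -0.0]
gripper_width: 90.9
gripper_force: 0.0
```

```bash
python3 - <<'E'
from h import *
print(env.state()['ee_pos'],env.state()['ee_rot'])
im,d,P=cloud('wrist'); cv2.imwrite('pics/w1.png',im); np.savez('w1.npz',im=im,P=P)
h=cv2.cvtColor(im,cv2.COLOR_BGR2HSV)
red=((h[...,0]<8)|(h[...,0]>172))&(h[...,1]>120)&(h[...,2]>90)
rect(sel(im,P,[540,270,5],[680,385,40],red),'red')
rect(sel(im,P,[530,260,15.5],[690,395,30],white(im)|red),'reject')
rect(sel(im,P,[530,260,5],[690,395,13.5],white(im)),'b')
E
```

```text
[574.15690475 321.31589507 233.3713635 ] [-179.71509943   -0.51376378 -179.31308481]
red 392 c [606.4 326.1] size [27.8 26.9] ang 42.9 z [19.1 20.4 21.6]
reject 3689 c [604.9 325.7] size [100.1  60. ] ang 1.1 z [18.4 19.7 21.1]
b 610 c [598.5 322.1] size [99.4 59.9] ang 22.7 z [ 8.1  9.5 10.9]
```

View pics/w1.png

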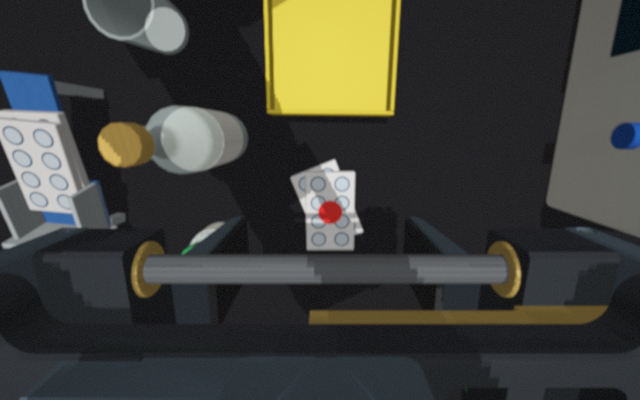

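The wrist picture shows the reject with its red disc at (330,212), square to the jaws. Plate_b sticks out beneath it, turned about 22°. The bin is at (332,60) and the left bottle at (190,140).

Call:
arm_command(
  motion=[
    {"offset": [-0.032,0.0045,0.05],"spin": -0.007},
    {"offset": [0,0,0.055],"spin": 0},
    {"offset": [0,0,0.055],"spin": 0},
    {"offset": [0,0,0.035],"spin": 0},
    {"offset": [0,0,0],"spin": 0},
  ],
)

```text
time_s: 3.8
ee_pos: [608.1, 325.9, 42.4]
ee_rot: [-179.9, -0.1, -179.0]
force: [0.1, -0.6, -0.0]
gripper_width: 90.9
gripper_force: 0.0
```

```bash
python3 -c "
from h import *
s=env.state(); print(s['ee_pos'],s['ee_rot'],s['force'])"
```

```text
[608.09577997 325.86572187  42.36752129] [-1.79923318e+02 -1.43958440e-01 -1.79019318e+02] [ 0.10351161 -0.6163551  -0.01382028]
```

Call:
arm_command(
  motion=[
    {"offset": [0.002,0,0.014],"spin": 0},
    {"offset": [0,0,0],"spin": 0},
  ],
)

```text
time_s: 4.05
ee_pos: [606.8, 326.9, 30.1]
ee_rot: [180.0, 0.1, -179.0]
force: [0.1, -0.7, -0.0]
gripper_width: 90.9
gripper_force: 0.0
```

Call:
arm_command(
  motion=[
    {"offset": [0,0,0],"spin": 0},
  ],
)

```text
time_s: 4.18
ee_pos: [607.1, 327.2, 30.4]
ee_rot: [179.9, 0.1, -179.0]
force: [-0.3, 0.0, -0.4]
gripper_width: 91.3
gripper_force: 0.0
```

Call:
arm_command(
  motion=[
    {"offset": [0,-0.001,0.004],"spin": 0},
    {"offset": [0,0,0],"spin": 0},
  ],
)

```text
time_s: 4.42
ee_pos: [606.3, 325.7, 24.8]
ee_rot: [-180.0, -0.0, -179.0]
force: [0.5, -0.2, -0.4]
gripper_width: 90.7
gripper_force: 0.0
```

Call:
arm_command(
  motion=[
    {"offset": [0,0,0],"spin": 0},
    {"offset": [0,0,0],"spin": 0},
    {"offset": [0,0,0],"spin": 0},
    {"offset": [0,0,0],"spin": 0},
  ],
  jaw=0.05,
  newtons=20,
)

```text
time_s: 4.92
ee_pos: [606.4, 325.8, 25.0]
ee_rot: [-180.0, 0.0, -179.0]
force: [-0.3, 1.2, 0.2]
gripper_width: 59.5
gripper_force: 20.0
```

Call:
arm_command(
  motion=[
    {"offset": [0,0,-0.015],"spin": 0},
    {"offset": [0,0,-0.035],"spin": 0},
    {"offset": [0,0,-0.04],"spin": 0},
    {"offset": [0,0,-0.03],"spin": 0},
    {"offset": [0,0,0],"spin": 0},
  ],
)

```text
time_s: 5.55
ee_pos: [607.9, 326.6, 148.6]
ee_rot: [179.8, 0.4, -179.0]
force: [-0.6, 0.2, -2.3]
gripper_width: 59.9
gripper_force: 20.0
```

```bash
python3 - <<'E'
from h import *
s=env.state(); print(s['ee_pos'],s['ee_rot'],s['gripper_width'],s['gripper_force'])
for n in ['top','w1']:
    f=np.load(n+'.npz'); im,P=f['im'],f['P']; h=cv2.cvtColor(im,cv2.COLOR_BGR2HSV)
    ye=(h[...,0]>20)&(h[...,0]<35)&(h[...,1]>120)
    Q=sel(im,P,[330,235,31],[510,420,39],ye); rect(Q,'rim '+n)
    print(np.percentile(Q,[1,50,99],axis=0).round(0))
    Q=sel(im,P,[330,235,2],[510,420,6],ye); rect(Q,'floor '+n); print(np.percentile(Q,[1,99],axis=0).round(0))
im,d,P=cloud('wrist'); np.savez('w2.npz',im=im,P=P)
rect(sel(im,P,[530,260,5],[690,395,13.5],white(im)),'b')
im,d,P=cloud('top')
rect(sel(im,P,[530,260,5],[690,395,13.5],white(im)),'b')
E
```

```text
[607.909738   326.6117243  148.61494599] [ 179.82529555    0.36110945 -178.95827223] 59.93459418190049 19.999635815620422
rim top 412 c [421.4 322.8] size [139.4 140.3] ang 89.9 z [32.  34.5 37.2]
[[351. 253.  31.]
 [420. 322.  34.]
 [491. 392.  38.]]
floor top 2032 c [425.3 330.6] size [156.6 150.2] ang 88.8 z [2.4 4.1 5.7]
[[358. 258.   2.]
 [487. 390.   6.]]
rim w1 1386 c [433.1 323.9] size [111.9 140.3] ang 0.1 z [32.4 34.1 35.6]
[[379. 254.  31.]
 [458. 324.  34.]
 [489. 394.  36.]]
floor w1 12081 c [427.6 323.8] size [122.8 132.8] ang 0.1 z [2.3 3.5 4.8]
[[368. 259.   2.]
 [482. 389.   5.]]
b 1341 c [556.7 309.1] size [27.9 65.6] ang 1.0 z [ 8.2  9.6 10.8]
b 669 c [600.6 321.7] size [99.9 59.7] ang 22.9 z [ 7.7 10.2 12.5]
```

Call:
arm_command(
  motion=[
    {"offset": [0.04,0,0],"spin": 0},
    {"offset": [0.055,0,0],"spin": 0},
    {"offset": [0.055,0,0],"spin": 0},
    {"offset": [0.037,0,0.02],"spin": 0},
    {"offset": [0,0,0.03],"spin": 0},
  ],
)

```text
time_s: 6.28
ee_pos: [415.9, 321.5, 93.6]
ee_rot: [-179.9, -0.1, -178.8]
force: [1.0, 0.4, -1.6]
gripper_width: 59.5
gripper_force: 20.0
```

Call:
arm_command(
  motion=[
    {"offset": [0,0,0.03],"spin": 0},
    {"offset": [0,0,0.025],"spin": 0},
    {"offset": [0,0,0.01],"spin": 0},
    {"offset": [0,0,0],"spin": 0},
    {"offset": [0,0,0],"spin": 0},
  ],
)

```text
time_s: 6.9
ee_pos: [419.9, 322.7, 30.5]
ee_rot: [180.0, 0.1, -179.0]
force: [-0.1, -0.1, -2.0]
gripper_width: 59.7
gripper_force: 20.0
```

Call:
arm_command(
  motion=[
    {"offset": [0,0,0.006],"spin": 0},
    {"offset": [0,0,0.003],"spin": 0},
    {"offset": [0,0,0],"spin": 0},
    {"offset": [0,0,0],"spin": 0},
  ],
)

```text
time_s: 7.4
ee_pos: [419.5, 322.4, 21.0]
ee_rot: [180.0, 0.0, -179.0]
force: [0.3, 0.4, -1.4]
gripper_width: 59.8
gripper_force: 20.0
```

Call:
arm_command(
  motion=[
    {"offset": [0,0,0.0015],"spin": 0},
    {"offset": [0,0,0.001],"spin": 0},
    {"offset": [0,0,0],"spin": 0},
  ],
)

```text
time_s: 7.78
ee_pos: [419.5, 322.4, 18.9]
ee_rot: [180.0, 0.0, -179.0]
force: [-0.7, -0.3, 3.4]
gripper_width: 59.6
gripper_force: 20.0
```

Call:
arm_command(
  motion=[
    {"offset": [0,0,0],"spin": 0},
    {"offset": [0,0,0],"spin": 0},
  ],
  jaw=0.074,
)

```text
time_s: 8.02
ee_pos: [419.5, 322.5, 18.4]
ee_rot: [180.0, 0.0, -179.0]
force: [0.0, 0.1, -0.4]
gripper_width: 73.4
gripper_force: 0.0
```

Call:
arm_command(
  motion=[
    {"offset": [0,0,-0.012],"spin": 0},
    {"offset": [0,0,-0.03],"spin": 0},
    {"offset": [0,0,-0.04],"spin": 0},
    {"offset": [0,0,-0.05],"spin": 0},
    {"offset": [-0.03,0,-0.01],"spin": 0},
  ],
)

```text
time_s: 8.65
ee_pos: [450.0, 324.1, 165.2]
ee_rot: [179.8, 0.3, -178.9]
force: [0.1, 0.4, 0.4]
gripper_width: 74.2
gripper_force: 0.0
```

```bash
python3 - <<'E'
from h import *
s=env.state(); print(s['ee_pos'],s['ee_rot'],s['gripper_width'])
im,d,P=cloud('top')
rect(sel(im,P,[360,262,8],[482,384,25],white(im)),'rej')
rect(sel(im,P,[530,260,5],[690,395,13.5],white(im)),'b')
E
python3 plan.py -179 145 -3 0 -0.38 3
```

```text
[450.01308827 324.10612369 165.22937016] [ 179.76224784    0.33030384 -178.87154026] 74.19592501464767
rej 740 c [420.6 322.5] size [99.2 61.6] ang 1.1 z [11.7 14.3 16.9]
b 766 c [600.6 322.8] size [99.7 62.3] ang 22.5 z [ 7.6 10.3 12.6]
[np.float64(-0.0483), np.float64(-0.0018), -0.0] -0.1267
[np.float64(-0.0477), np.float64(-0.0079), -0.0] -0.1267
[np.float64(-0.0463), np.float64(-0.0139), -0.0] -0.1267
```

Call:
arm_command(
  motion=[
    {"offset": [-0.048,-0.002,0],"spin": -0.127},
    {"offset": [-0.048,-0.008,0],"spin": -0.127},
    {"offset": [-0.046,-0.014,0.02],"spin": -0.126},
    {"offset": [0,0,0.04],"spin": 0},
    {"offset": [0,0,0],"spin": 0},
  ],
  jaw=0.09,
)

```text
time_s: 9.32
ee_pos: [592.0, 318.3, 97.0]
ee_rot: [-180.0, -0.5, -157.2]
force: [-0.5, 0.1, 1.6]
gripper_width: 90.1
gripper_force: 0.0
```

```bash
python3 - <<'E'
from h import *
s=env.state(); print(s['ee_pos'],s['ee_rot'],s['gripper_width'])
im,d,P=cloud('wrist')
rect(sel(im,P,[530,260,6],[690,395,14],white(im)),'b'); cv2.imwrite('pics/w3.png',im)
E
```

```text
[591.99898063 318.33476213  96.96421306] [-179.96390668   -0.48352021 -157.22558997] 90.06175555624556
b 6483 c [588.5 317.7] size [77.3 60. ] ang 22.9 z [ 8.5  9.7 10.8]
```

Call:
arm_command(
  motion=[
    {"offset": [-0.003,0.001,0.04],"spin": 0},
    {"offset": [0,0,0.03],"spin": 0},
    {"offset": [0,0,0],"spin": 0},
    {"offset": [0,0,0],"spin": 0},
  ],
)

```text
time_s: 9.88
ee_pos: [597.7, 322.8, 33.1]
ee_rot: [180.0, 0.2, -157.2]
force: [0.0, -0.3, 0.0]
gripper_width: 90.0
gripper_force: 0.0
```

Call:
arm_command(
  motion=[
    {"offset": [0.004,-0.001,0.012],"spin": 0},
    {"offset": [0,0,0.004],"spin": 0},
    {"offset": [0,0,0],"spin": 0},
    {"offset": [0,0,0],"spin": 0},
  ],
)

```text
time_s: 10.38
ee_pos: [593.3, 319.3, 14.4]
ee_rot: [-180.0, 0.0, -157.2]
force: [0.1, 0.2, -1.0]
gripper_width: 89.9
gripper_force: 0.0
```

Call:
arm_command(
  motion=[
    {"offset": [0,0,0],"spin": 0},
    {"offset": [0,0,0],"spin": 0},
    {"offset": [0,0,0],"spin": 0},
    {"offset": [0,0,0],"spin": 0},
  ],
  jaw=0.05,
  newtons=15,
)

```text
time_s: 10.88
ee_pos: [593.3, 319.4, 14.4]
ee_rot: [-180.0, 0.0, -157.2]
force: [0.7, 0.1, -0.8]
gripper_width: 59.6
gripper_force: 15.0
```

Call:
arm_command(
  motion=[
    {"offset": [0,0,-0.02],"spin": 0},
    {"offset": [0,0,-0.05],"spin": 0},
    {"offset": [0,0,-0.06],"spin": 0},
    {"offset": [0,0,-0.06],"spin": 0},
    {"offset": [0,0,-0.05],"spin": 0},
  ],
)

```text
time_s: 11.5
ee_pos: [593.2, 319.4, 256.9]
ee_rot: [180.0, 0.1, -157.2]
force: [1.4, 0.4, -1.1]
gripper_width: 59.6
gripper_force: 15.0
```

```bash
python3 - <<'E'
from h import *
s=env.state(); print(s['ee_pos'],s['ee_rot'],s['gripper_width'],s['force'])
cs={}
for n in ['top','scene','w1']:
    if n=='w1': f=np.load(n+'.npz'); im,P=f['im'],f['P']
    else: im,d,P=cloud(n); np.savez(n+'2.npz',im=im,P=P)
    print(n); h=cv2.cvtColor(im,cv2.COLOR_BGR2HSV)
    k=np.all((P>[440,-40,52])&(P<[640,90,110]),axis=2)&white(im)
    Q=P[k]
    # plane z = p0+p1 x+p2 y, robust on slab tops
    m=np.ones(len(Q),bool)
    for _ in range(8):
        A=np.c_[np.ones(len(Q)),Q[:,:2]]; p=np.linalg.lstsq(A[m],Q[m,2],rcond=None)[0]; r=Q[:,2]-A@p; m=np.abs(r)<3
    print('plane',p.round(3),m.sum(),len(Q)); 
    q=Q[m]; 
    rect(q,'c horiz proj')
    bl=(h[...,0]>95)&(h[...,0]<125)&(h[...,1]>100)
    B=P[np.all((P>[440,-40,20])&(P<[680,90,95]),axis=2)&bl]
    for lo,hi in [(440,505),(560,680)]:
        b=B[(B[:,0]>lo)&(B[:,0]<hi)]
        if len(b)>10: rect(b,f'blue{lo}')
    S=P[np.all((P>[560,-60,60])&(P<[680,100,90]),axis=2)]
    S=S[S[:,0]>600]
    if len(S)>10: rect(S,'backstop')
E
```

```text
[593.16993636 319.38502861 256.93850754] [ 1.79996106e+02  8.69769467e-02 -1.57182914e+02] 59.63518305668021 [ 1.38020671  0.35622761 -1.08007983]
top
plane [ 2.09973e+02 -2.44000e-01  1.50000e-02] 889 1421
c horiz proj 889 c [567.   20.6] size [ 87.5 130. ] ang 86.7 z [61.6 75.9 87.2]
blue440 272 c [476.   30.9] size [42.9 35.6] ang 85.4 z [69.8 74.3 79.5]
blue560 198 c [594.1  19.1] size [77.2 61.9] ang 82.6 z [33.9 37.8 51.9]
backstop 304 c [619.3  19.1] size [89.7 43.8] ang 84.5 z [61.4 73.3 79.2]
scene
plane [ 2.03171e+02 -2.35000e-01  3.70000e-02] 1008 1700
c horiz proj 1008 c [567.2  16.4] size [ 83.6 131.5] ang 86.7 z [61.8 74.  85.8]
blue440 251 c [473.3  30. ] size [48.5 31.5] ang 88.3 z [70.2 74.2 78.7]
blue560 228 c [612.9  16.8] size [77.8 41.8] ang 86.4 z [35.4 39.1 43.2]
backstop 316 c [620.8  16.6] size [91.1 42.8] ang 89.0 z [61.  73.1 78.7]
w1
plane [ 2.1976e+02 -2.6500e-01  2.3000e-02] 4950 6219
c horiz proj 4950 c [564.4  25.5] size [ 77.5 126.8] ang 87.0 z [63.2 76.5 86.3]
blue440 1941 c [474.7  30.5] size [49.3 36. ] ang 85.2 z [69.4 74.  78.2]
blue560 353 c [603.5  29.5] size [40.7 96.7] ang 31.1 z [34.  36.4 46.2]
backstop 782 c [610.1  14.6] size [32.7 94.9] ang 12.5 z [60.8 69.6 77.4]
```

```bash
cat > rk.py <<'E'
from h import *
from scipy.spatial import cKDTree
from scipy.optimize import minimize
# boundary model: fit X,Y,yaw,Z of rack origin with surfaces' inlier count
t=np.radians(15)
def toRack(P,X,Y,yaw,Z=35):
    c,s=np.cos(yaw),np.sin(yaw)
    ex=np.array([c*np.cos(t),s*np.cos(t),-np.sin(t)]); ey=np.array([-s,c,0]); ez=np.cross(ex,ey)
    return (P-np.array([X,Y,Z]))@np.c_[ex,ey,ez]
if __name__=='__main__':
  for n in ['top2','scene2','top','w1']:
    f=np.load(n+'.npz'); im,P=f['im'],f['P']; h=cv2.cvtColor(im,cv2.COLOR_BGR2HSV)
    bl=(h[...,0]>95)&(h[...,0]<125)&(h[...,1]>100)
    B=P[np.all((P>[430,-40,55])&(P<[520,90,95]),axis=2)&bl]
    S=P[np.all((P>[590,-60,70])&(P<[680,100,95]),axis=2)]
    r=rect(S,n+' bs'); 
    yaw=np.radians(-5)
    for _ in range(4):
        b=toRack(B,620,20,yaw); b=b[np.abs(b[:,2])<6]
        s=toRack(S,620,20,yaw); 
        # shelf lateral edges as function of x -> yaw
        bins=np.digitize(b[:,0],np.arange(-200,-90,5)); L=[]
        for k in np.unique(bins):
            q=b[bins==k]
            if len(q)>12 : L.append((q[:,0].mean(),np.percentile(q[:,1],[2,98]).mean()))
        yb=np.percentile(s[:,1],[1,99]); 
        xs=np.percentile(b[:,0],1); ysh=np.median([l[1] for l in L]); xm=np.median([l[0] for l in L])
        dy=(yb.mean()-ysh)/(0-xm); yaw+=dy
    print(n,'yaw',np.degrees(yaw).round(2),'shelf end x',xs.round(1),'shelf y',ysh.round(1),'bs y',yb.round(1),'bs top x',np.percentile(s[:,0],[2,50,98]).round(1),'z98',np.percentile(s[:,2],98).round(1))
E
python3 rk.py
```

```text
top2 bs 214 c [614.   19.3] size [88.8 54.3] ang 84.5 z [70.9 76.2 80.2]
top2 yaw -4.94 shelf end x -167.1 shelf y -1.6 bs y [-45.7  42.5] bs top x [-38.1   3.6  10.1] z98 47.8
scene2 bs 249 c [615.8  16.9] size [90.8 52.7] ang 89.0 z [70.6 76.2 79.9]
scene2 yaw -4.79 shelf end x -167.4 shelf y -2.3 bs y [-46.9  42.4] bs top x [-41.3   2.6   8.6] z98 47.6
top bs 209 c [615.4  18.7] size [88.9 51.8] ang 86.1 z [70.8 76.7 80.1]
top yaw -4.91 shelf end x -166.8 shelf y -1.6 bs y [-45.7  42.5] bs top x [-36.7   3.6   9.5] z98 48.0
w1 bs 582 c [612.5  16.8] size [44.9 90.8] ang 0.0 z [70.5 74.9 79.3]
w1 yaw -5.97 shelf end x -168.0 shelf y -3.5 bs y [-46.1  39.1] bs top x [-42.8 -24.8   6.2] z98 45.5
```

Call:
arm_command(
  motion=[
    {"offset": [0.012,-0.053,0],"spin": 0.12},
    {"offset": [0.008,-0.053,0],"spin": 0.12},
    {"offset": [0.004,-0.053,0],"spin": 0.12},
    {"offset": [0.002,-0.053,0],"spin": 0.12},
    {"offset": [0,0,0],"spin": 0},
  ],
)

```text
time_s: 12.22
ee_pos: [613.4, 103.1, 253.3]
ee_rot: [-179.9, -0.1, 175.0]
force: [-0.1, 1.3, -1.5]
gripper_width: 59.7
gripper_force: 15.0
```

```bash
python3 - <<'E'
from rk import *
for n in ['top2','scene2','w1']:
    f=np.load(n+'.npz'); im,P=f['im'],f['P']
    Q=toRack(P,623,18,np.radians(-4.9))
    k=np.all((Q>[-160,-45,3])&(Q<[-8,45,30]),axis=2)&white(im)
    q=Q[k]; q=q[np.abs(q[:,1])<34]
    print(n,'z hist',np.histogram(q[:,2],bins=np.arange(3,31,3))[0])
    rect(q[(q[:,2]>17)],'c'); 
    rect(q[(q[:,2]<14)&(q[:,2]>7)],'a')
    bl=cv2.cvtColor(im,cv2.COLOR_BGR2HSV); bl=(bl[...,0]>95)&(bl[...,0]<125)&(bl[...,1]>100)
    b=Q[bl&np.all((Q>[-180,-30,-8])&(Q<[5,30,8]),axis=2)]; print('shelf z',np.median(b[b[:,0]<-130,2]),np.median(b[b[:,0]>-60,2]))
E
```

```text
top2 z hist [  7  35  54  21  46 543 305   2   0]
c 885 c [-79.8   3.4] size [ 59.4 101.8] ang 89.6 z [18.2 20.5 22.6]
a 98 c [-130.    -3.1] size [23.9 63.3] ang 20.8 z [ 7.7 10.3 13. ]
shelf z 0.270067098702794 0.4026471361445923
scene2 z hist [ 22  40  53  33 159 737 123   3   4]
c 982 c [-68.7   3. ] size [122.7  61.6] ang 1.2 z [17.6 19.5 21.8]
a 109 c [-71.4   1.3] size [129.   59.1] ang 3.2 z [ 7.5 10.1 13.5]
shelf z -0.6769975864695444 -0.7584025115533805
w1 z hist [  33  252  250   65  258 4620   29    0    0]
c 4856 c [-81.    3.4] size [ 61.  101.3] ang 89.5 z [18.1 19.3 20.4]
a 525 c [-80.3  -0.5] size [115.7  68.4] ang 0.8 z [ 7.6  9.2 12.9]
shelf z -0.9530520422419511 -0.8674086004580319
```

Call:
arm_command(
  motion=[
    {"offset": [0.032,-0.042,0],"spin": 0},
    {"offset": [0.031,-0.041,0.02],"spin": 0},
    {"offset": [0,0,0.05],"spin": 0},
    {"offset": [0,0,0.05],"spin": 0},
    {"offset": [0,0,0.01],"spin": 0},
  ],
)

```text
time_s: 12.85
ee_pos: [541.6, 29.8, 121.0]
ee_rot: [-180.0, -0.5, 175.4]
force: [-0.8, 0.6, -0.5]
gripper_width: 59.9
gripper_force: 15.0
```

Call:
arm_command(
  motion=[
    {"offset": [0,0,0],"spin": 0},
    {"offset": [0,0,0],"spin": 0},
  ],
)

```text
time_s: 13.1
ee_pos: [546.0, 29.5, 126.3]
ee_rot: [180.0, 0.2, 175.3]
force: [-0.2, -0.5, -0.8]
gripper_width: 60.0
gripper_force: 15.0
```

Call:
arm_command(
  motion=[
    {"offset": [0.002,-0.0035,0.01],"spin": 0.005},
    {"offset": [0,0,0.009],"spin": 0},
    {"offset": [0,0,0],"spin": 0},
    {"offset": [0,0,0],"spin": 0},
  ],
)

```text
time_s: 13.6
ee_pos: [542.3, 25.8, 105.4]
ee_rot: [-180.0, 0.0, 175.0]
force: [-0.0, 0.9, -0.4]
gripper_width: 59.8
gripper_force: 15.0
```

```bash
python3 - <<'E'
from h import *
s=env.state(); print(s['ee_pos'],s['ee_rot'],s['gripper_width'],s['force'])
im,d,P=cloud('scene'); cv2.imwrite('pics/s3.png',cv2.resize(im[120:280,250:470],(660,480)))
E
```

```text
[542.28217596  25.75848943 105.43903337] [-1.79997663e+02  5.69825750e-03  1.75024269e+02] 59.75691829650437 [-0.04218729  0.88735373 -0.44795627]
```

View pics/s3.png

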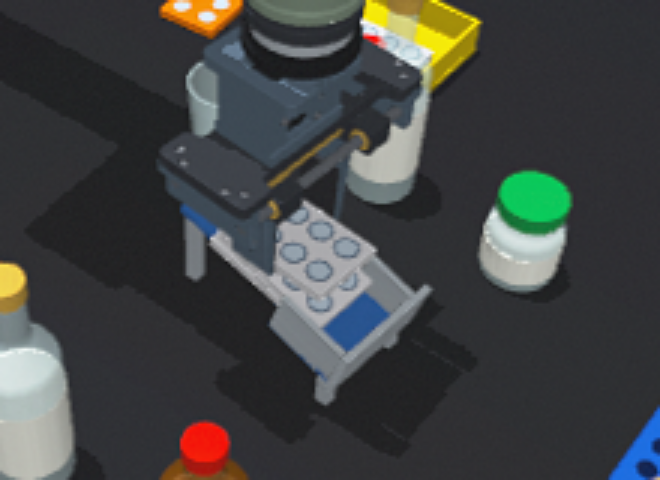

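The picture shows plate_b held level over the rack stack (crop px 320,250), clear of the cheeks and lined up. Next I lower it with a light grip so that it tips onto the slope.

Call:
arm_command(
  motion=[
    {"offset": [0,0,0.003],"spin": 0},
    {"offset": [0,0,0.003],"spin": 0},
    {"offset": [0,0,0.002],"spin": 0},
    {"offset": [0,0,0.002],"spin": 0},
    {"offset": [0,0,0],"spin": 0},
  ],
  jaw=0.05,
  newtons=5,
)

```text
time_s: 14.28
ee_pos: [542.3, 25.8, 95.5]
ee_rot: [180.0, 0.0, 175.0]
force: [0.3, -0.1, 0.5]
gripper_width: 59.5
gripper_force: 5.9
```

Call:
arm_command(
  motion=[
    {"offset": [0,0,0.002],"spin": 0},
    {"offset": [0,0,0.001],"spin": 0},
    {"offset": [0,0,0],"spin": 0},
    {"offset": [0,0,0],"spin": 0},
  ],
)

```text
time_s: 14.78
ee_pos: [542.6, 26.0, 94.4]
ee_rot: [180.0, 0.1, 175.0]
force: [-2.9, 0.8, 13.4]
gripper_width: 59.5
gripper_force: 11.2
```

```bash
cat > look.py <<'E'
from rk import *
s=env.state(); print(s['ee_pos'],s['ee_rot'],s['gripper_width'],s['force'])
for n in ['scene','top']:
    im,d,P=cloud(n); np.savez(n+'3.npz',im=im,P=P)
    Q=toRack(P,623,18,np.radians(-4.9))
    k=np.all((Q>[-160,-34,3])&(Q<[-2,34,50]),axis=2)&white(im)
    q=Q[k]
    for x in range(-150,0,15):
        w=q[(q[:,0]>x)&(q[:,0]<=x+15)&(np.abs(q[:,1])<25)]
        if len(w)>5: print(n,x,len(w),np.percentile(w[:,2],[10,50,90]).round(1))
E
python3 look.py
```

```text
[542.56750413  25.95225294  94.41831056] [1.79967882e+02 9.72867126e-02 1.75020685e+02] 59.494688159161655 [-2.91560937  0.75354606 13.36137332]
scene -105 38 [29.8 31.7 33.6]
scene -90 118 [30.5 32.1 34.3]
scene -75 131 [31.5 33.3 35.1]
scene -60 128 [32.6 34.3 36. ]
scene -45 166 [17.9 33.4 36.1]
```

Call:
arm_command(
  motion=[
    {"offset": [0,0,-0.001],"spin": 0},
    {"offset": [0,0,0],"spin": 0},
    {"offset": [0,0,0],"spin": 0},
  ],
  jaw=0.064,
)

```text
time_s: 15.25
ee_pos: [542.7, 25.0, 94.5]
ee_rot: [-179.9, 0.1, 175.1]
force: [-0.5, -2.4, 7.6]
gripper_width: 63.9
gripper_force: 3.3
```

```bash
python3 look.py
```

```text
[542.65515376  24.98122692  94.54576068] [-1.79921493e+02  1.00498834e-01  1.75062636e+02] 63.94792008522519 [-0.45694338 -2.38843988  7.62379078]
scene -105 43 [28.2 29.9 31.8]
scene -90 119 [28.3 29.8 31.4]
scene -75 127 [28.2 29.8 31.6]
scene -60 134 [28.2 29.6 31.2]
scene -45 157 [18.5 28.5 31.4]
```

Call:
arm_command(
  motion=[
    {"offset": [0,0,-0.01],"spin": 0},
    {"offset": [0,0,-0.01],"spin": 0},
    {"offset": [0.027,0,-0.005],"spin": 0},
    {"offset": [0,0,0.02],"spin": 0},
    {"offset": [0,0,0],"spin": 0},
  ],
  jaw=0.08,
)

```text
time_s: 15.98
ee_pos: [514.2, 28.2, 97.9]
ee_rot: [-180.0, -0.1, 175.0]
force: [-0.1, 0.3, -0.5]
gripper_width: 80.3
gripper_force: 0.0
```

```bash
python3 look.py; python3 - <<'E'
from rk import *
f=np.load('top3.npz'); im,P=f['im'],f['P']
Q=toRack(P,623,18,np.radians(-4.9)); k=np.all((Q>[-180,-50,6])&(Q<[-2,50,34]),axis=2)&white(im); print(k.sum())
E
```

```text
[514.20206206  28.23269509  97.94931651] [-1.79983396e+02 -1.41508435e-01  1.75033996e+02] 80.26307366106934 [-0.08970169  0.30660955 -0.54853895]
scene -135 67 [27.9 29.5 31.6]
scene -120 118 [27.9 29.8 31.5]
scene -105 129 [27.7 29.9 31.4]
scene -90 124 [27.7 29.2 31.1]
scene -75 127 [28.  29.6 31.4]
scene -60 130 [28.1 29.7 31.3]
scene -45 161 [18.2 28.7 31. ]
0
```

Call:
arm_command(
  motion=[
    {"offset": [0,-0.001,0.009],"spin": 0},
    {"offset": [0,0,0.009],"spin": 0},
    {"offset": [0,0,0.008],"spin": 0},
    {"offset": [0,0,0],"spin": 0},
    {"offset": [0,0,0],"spin": 0},
  ],
)

```text
time_s: 16.7
ee_pos: [515.3, 27.1, 72.4]
ee_rot: [-180.0, 0.0, 175.0]
force: [-0.5, 0.0, -0.3]
gripper_width: 80.2
gripper_force: 0.0
```

Call:
arm_command(
  motion=[
    {"offset": [0,0,0],"spin": 0},
    {"offset": [0,0,0],"spin": 0},
    {"offset": [0,0,0],"spin": 0},
    {"offset": [0,0,0],"spin": 0},
  ],
  jaw=0.05,
  newtons=12,
)

```text
time_s: 17.2
ee_pos: [515.5, 27.3, 72.7]
ee_rot: [180.0, 0.0, 175.0]
force: [-0.4, 1.3, 1.3]
gripper_width: 61.3
gripper_force: 11.6
```

Call:
arm_command(
  motion=[
    {"offset": [0,0,0],"spin": 0},
    {"offset": [0,0,0],"spin": 0},
  ],
  newtons=30,
)

```text
time_s: 17.45
ee_pos: [515.5, 27.3, 72.7]
ee_rot: [180.0, 0.0, 175.0]
force: [0.1, 2.5, 1.5]
gripper_width: 61.0
gripper_force: 29.2
```

Call:
arm_command(
  motion=[
    {"offset": [-0.005,0,0.0013],"spin": 0},
    {"offset": [-0.005,0,0.0013],"spin": 0},
    {"offset": [-0.005,0,0.0014],"spin": 0},
    {"offset": [0,0,0],"spin": 0},
  ],
  newtons=20,
)

```text
time_s: 17.95
ee_pos: [530.4, 25.5, 68.6]
ee_rot: [-180.0, 0.0, 175.0]
force: [0.0, 0.5, 4.3]
gripper_width: 61.3
gripper_force: 19.4
```

Call:
arm_command(
  motion=[
    {"offset": [-0.004,0,0.0011],"spin": 0},
    {"offset": [-0.004,0,0.0011],"spin": 0},
    {"offset": [-0.003,0,0.0008],"spin": 0},
    {"offset": [0,0,0],"spin": 0},
    {"offset": [0,0,0],"spin": 0},
  ],
)

```text
time_s: 18.58
ee_pos: [540.9, 24.7, 65.8]
ee_rot: [-180.0, -0.0, 175.0]
force: [-1.7, 0.5, 4.3]
gripper_width: 60.9
gripper_force: 19.4
```

```bash
python3 look.py
```

```text
[540.94901957  24.67281524  65.75913483] [-1.79975671e+02 -1.07640312e-03  1.75033193e+02] 60.9378491736612 [-1.69780219  0.47966418  4.26459242]
scene -105 10 [28.4 29.8 31.4]
scene -90 90 [27.9 29.6 31.1]
scene -75 127 [28.2 29.7 31.3]
scene -60 131 [27.6 29.4 30.9]
scene -45 135 [28.  29.7 31.1]
scene -30 136 [28.1 29.8 31.4]
scene -15 115 [22.2 28.7 30.6]
```

Call:
arm_command(
  motion=[
    {"offset": [-0.003,0,0.0008],"spin": 0},
    {"offset": [-0.002,0,0.0005],"spin": 0},
    {"offset": [0,0,0],"spin": 0},
  ],
  newtons=12,
)

```text
time_s: 19.05
ee_pos: [543.8, 24.8, 64.7]
ee_rot: [180.0, -0.3, 175.0]
force: [-6.9, 1.9, 11.7]
gripper_width: 61.1
gripper_force: 11.8
```

Call:
arm_command(
  motion=[
    {"offset": [0,0,0],"spin": 0},
    {"offset": [0,0,0],"spin": 0},
    {"offset": [0,0,-0.03],"spin": 0},
    {"offset": [0,0,-0.03],"spin": 0},
    {"offset": [0.03,0,-0.005],"spin": 0},
  ],
  jaw=0.073,
)

```text
time_s: 19.68
ee_pos: [519.1, 26.8, 130.9]
ee_rot: [180.0, 0.4, 175.0]
force: [0.2, 0.5, -0.5]
gripper_width: 73.1
gripper_force: 0.0
```

Call:
arm_command(
  motion=[
    {"offset": [0.035,0,0],"spin": 0},
    {"offset": [0,0,0],"spin": 0},
    {"offset": [0,0,0],"spin": 0},
  ],
  jaw=0.051,
)

```text
time_s: 20.05
ee_pos: [482.3, 30.0, 129.2]
ee_rot: [-180.0, 0.1, 175.0]
force: [0.8, 0.7, -0.5]
gripper_width: 51.3
gripper_force: 0.0
```

```bash
python3 look.py; python3 - <<'E'
from rk import *
im,d,P=cloud('wrist'); cv2.imwrite('pics/w4.png',im); np.savez('w4.npz',im=im,P=P)
Q=toRack(P,623,18,np.radians(-4.9))
for n in ['w4','scene3','top3']:
    f=np.load(n+'.npz'); im,P=f['im'],f['P']; Q=toRack(P,623,18,np.radians(-4.9))
    k=np.all((Q>[-130,-34,26])&(Q<[-2,34,33]),axis=2)&white(im)
    if k.sum()>20: rect(Q[k],n+' b top')
    for lo,hi in [(3,13),(13,23),(24,33)]:
        q=Q[np.all((Q>[-130,-25,lo])&(Q<[-70,25,hi]),axis=2)&white(im)]
        if len(q)>10: print(n,lo,len(q),'rear x',np.percentile(q[:,0],[1,5]).round(1))
E
```

```text
[482.2867291   29.97363026 129.24756642] [-1.79994539e+02  8.59737240e-02  1.75029509e+02] 51.345991295159315 [ 0.81226179  0.67789137 -0.46869253]
scene -105 109 [27.9 29.5 31.6]
scene -90 127 [28.  29.6 31.3]
scene -75 129 [27.7 29.7 31.3]
scene -60 139 [28.1 29.4 31.2]
scene -45 133 [28.  29.7 31.5]
scene -30 132 [27.9 29.6 31.3]
scene -15 108 [27.3 29.3 31.2]
w4 b top 1290 c [-98.4   0.3] size [59.7 13.8] ang 89.3 z [26.7 29.1 30.1]
w4 3 45 rear x [-102.1 -101.9]
w4 13 522 rear x [-105.  -104.6]
w4 24 1241 rear x [-105.  -104.5]
scene3 b top 1057 c [-52.8   0.9] size [100.1  65.9] ang 0.0 z [27.3 29.5 31.7]
scene3 24 275 rear x [-101.8 -100.8]
```

View pics/w4.png

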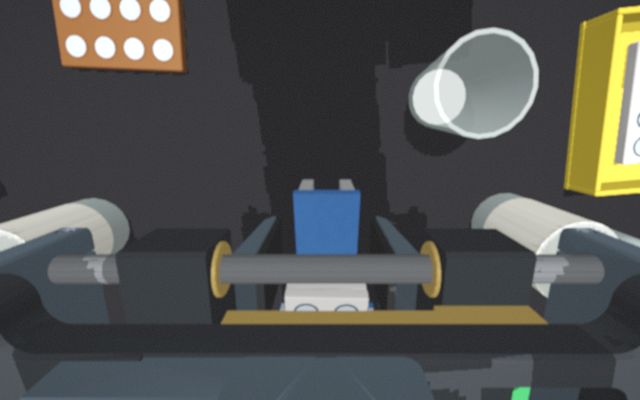

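Call:
arm_command(
  motion=[
    {"offset": [0,0,0.03],"spin": 0},
    {"offset": [0,0,0.015],"spin": 0},
    {"offset": [0,0,0.008],"spin": 0},
    {"offset": [0,0,0],"spin": 0},
    {"offset": [0,0,0],"spin": 0},
  ],
)

```text
time_s: 20.82
ee_pos: [482.0, 30.1, 76.6]
ee_rot: [180.0, 0.1, 175.0]
force: [0.1, 0.5, 0.6]
gripper_width: 50.8
gripper_force: 0.0
```

Call:
arm_command(
  motion=[
    {"offset": [-0.01,0,0],"spin": 0},
    {"offset": [-0.008,0,0],"spin": 0},
    {"offset": [-0.003,0,0],"spin": 0},
    {"offset": [0,0,0],"spin": 0},
  ],
)

```text
time_s: 21.32
ee_pos: [502.6, 28.3, 76.1]
ee_rot: [180.0, 0.0, 175.0]
force: [-0.1, 0.2, -0.5]
gripper_width: 51.1
gripper_force: 0.1
```

Call:
arm_command(
  motion=[
    {"offset": [-0.002,0,0],"spin": 0},
    {"offset": [-0.001,0,0],"spin": 0},
    {"offset": [0,0,0],"spin": 0},
  ],
)

```text
time_s: 21.7
ee_pos: [504.2, 28.2, 75.9]
ee_rot: [180.0, -0.1, 175.0]
force: [-3.4, 1.8, 0.9]
gripper_width: 51.2
gripper_force: 1.8
```

Call:
arm_command(
  motion=[
    {"offset": [-0.0015,0,0],"spin": 0},
    {"offset": [-0.001,0,0],"spin": 0},
    {"offset": [0,0,0],"spin": 0},
  ],
)

```text
time_s: 22.08
ee_pos: [507.6, 27.6, 75.9]
ee_rot: [-180.0, -0.0, 175.0]
force: [-1.9, 0.1, -0.7]
gripper_width: 51.0
gripper_force: 1.3
```

Call:
arm_command(
  motion=[
    {"offset": [-0.0015,0,0],"spin": 0},
    {"offset": [-0.001,0,0],"spin": 0},
    {"offset": [0,0,0],"spin": 0},
  ],
)

```text
time_s: 22.45
ee_pos: [510.1, 27.5, 76.0]
ee_rot: [-180.0, -0.0, 175.0]
force: [-3.2, 0.5, -1.4]
gripper_width: 50.9
gripper_force: 1.6
```

Call:
arm_command(
  motion=[
    {"offset": [-0.0015,0,0],"spin": 0},
    {"offset": [-0.001,0,0],"spin": 0},
    {"offset": [0,0,0],"spin": 0},
  ],
)

```text
time_s: 22.82
ee_pos: [510.7, 27.5, 75.6]
ee_rot: [-180.0, -0.3, 175.0]
force: [-6.3, 1.4, -0.8]
gripper_width: 50.8
gripper_force: 3.3
```

Call:
arm_command(
  motion=[
    {"offset": [-0.0015,0,0],"spin": 0},
    {"offset": [0,0,0],"spin": 0},
  ],
)

```text
time_s: 23.08
ee_pos: [510.9, 27.6, 75.3]
ee_rot: [-180.0, -0.4, 175.0]
force: [-7.9, 2.1, -1.2]
gripper_width: 51.2
gripper_force: 4.5
```

Call:
arm_command(
  motion=[
    {"offset": [-0.002,0,0],"spin": 0},
    {"offset": [-0.002,0,0],"spin": 0},
    {"offset": [0,0,0],"spin": 0},
  ],
)

```text
time_s: 23.45
ee_pos: [511.3, 27.7, 74.7]
ee_rot: [-180.0, -0.9, 175.0]
force: [-14.4, 4.8, 3.3]
gripper_width: 50.9
gripper_force: 8.1
```

Call:
arm_command(
  motion=[
    {"offset": [0.008,0,0],"spin": 0},
    {"offset": [0.003,0,-0.006],"spin": 0},
    {"offset": [0,0,-0.006],"spin": 0},
    {"offset": [0,0,0],"spin": 0},
    {"offset": [0,0,0],"spin": 0},
  ],
)

```text
time_s: 24.08
ee_pos: [507.8, 27.7, 88.4]
ee_rot: [180.0, 0.1, 175.0]
force: [0.8, 0.1, 0.6]
gripper_width: 50.7
gripper_force: 0.0
```

Call:
arm_command(
  motion=[
    {"offset": [-0.002,0,0.0005],"spin": 0},
    {"offset": [-0.002,0,0],"spin": 0},
    {"offset": [-0.001,0,0],"spin": 0},
    {"offset": [0,0,0],"spin": 0},
  ],
)

```text
time_s: 24.58
ee_pos: [512.3, 27.4, 87.6]
ee_rot: [-180.0, -0.0, 175.0]
force: [0.3, -0.5, 0.9]
gripper_width: 50.8
gripper_force: 0.0
```

Call:
arm_command(
  motion=[
    {"offset": [-0.002,0,0],"spin": 0},
    {"offset": [-0.002,0,0],"spin": 0},
    {"offset": [0,0,0],"spin": 0},
  ],
)

```text
time_s: 24.95
ee_pos: [513.9, 27.2, 87.2]
ee_rot: [-180.0, -0.3, 175.0]
force: [-5.1, -0.2, 3.4]
gripper_width: 51.0
gripper_force: 3.1
```

Call:
arm_command(
  motion=[
    {"offset": [-0.002,0,0],"spin": 0},
    {"offset": [-0.002,0,0],"spin": 0},
    {"offset": [0,0,0],"spin": 0},
  ],
)

```text
time_s: 25.32
ee_pos: [514.4, 27.1, 87.1]
ee_rot: [-180.0, -0.7, 175.1]
force: [-12.5, 1.4, 9.3]
gripper_width: 50.9
gripper_force: 7.3
```

Call:
arm_command(
  motion=[
    {"offset": [-0.002,0,0],"spin": 0},
    {"offset": [0,0,0],"spin": 0},
  ],
)

```text
time_s: 25.58
ee_pos: [514.7, 27.1, 87.0]
ee_rot: [-180.0, -1.0, 175.1]
force: [-16.7, 2.3, 12.8]
gripper_width: 51.0
gripper_force: 9.5
```

Call:
arm_command(
  motion=[
    {"offset": [0.009,0,0],"spin": 0},
    {"offset": [0.003,0,-0.005],"spin": 0},
    {"offset": [0,0,-0.006],"spin": 0},
    {"offset": [0,0,0],"spin": 0},
    {"offset": [0,0,0],"spin": 0},
  ],
)

```text
time_s: 26.2
ee_pos: [510.6, 27.5, 98.7]
ee_rot: [-180.0, 0.0, 175.0]
force: [-0.4, -0.2, 0.2]
gripper_width: 50.7
gripper_force: 0.0
```

Call:
arm_command(
  motion=[
    {"offset": [-0.002,0,0],"spin": 0},
    {"offset": [-0.002,0,0],"spin": 0},
    {"offset": [-0.002,0,0],"spin": 0},
    {"offset": [0,0,0],"spin": 0},
  ],
)

```text
time_s: 26.7
ee_pos: [515.8, 26.9, 98.4]
ee_rot: [-180.0, -0.1, 175.0]
force: [-1.1, -0.5, -0.4]
gripper_width: 50.9
gripper_force: 0.5
```

Call:
arm_command(
  motion=[
    {"offset": [-0.002,0,0],"spin": 0},
    {"offset": [-0.002,0,0],"spin": 0},
    {"offset": [0,0,0],"spin": 0},
  ],
)

```text
time_s: 27.08
ee_pos: [516.7, 26.5, 98.1]
ee_rot: [-179.9, -0.5, 175.0]
force: [-8.1, -0.3, 4.0]
gripper_width: 50.9
gripper_force: 4.4
```

Call:
arm_command(
  motion=[
    {"offset": [-0.002,0,0],"spin": 0},
    {"offset": [-0.002,0,0],"spin": 0},
    {"offset": [0,0,0],"spin": 0},
  ],
)

```text
time_s: 27.45
ee_pos: [517.2, 26.3, 98.0]
ee_rot: [-179.9, -0.9, 175.0]
force: [-15.4, 0.1, 10.6]
gripper_width: 50.8
gripper_force: 8.8
```

Call:
arm_command(
  motion=[
    {"offset": [0.01,0,0],"spin": 0},
    {"offset": [0.01,0,-0.02],"spin": 0},
    {"offset": [0.01,0,-0.05],"spin": 0},
    {"offset": [0.04,0,-0.05],"spin": 0},
    {"offset": [0.05,0,-0.02],"spin": 0},
  ],
)

```text
time_s: 28.08
ee_pos: [407.3, 37.0, 240.5]
ee_rot: [179.9, 0.5, 175.0]
force: [-0.4, -0.2, 0.3]
gripper_width: 50.9
gripper_force: 0.0
```

```bash
python3 look.py; python3 - <<'E'
from rk import *
im,d,P=cloud('wrist'); np.savez('w5.npz',im=im,P=P); cv2.imwrite('pics/w5.png',im)
f=np.load('scene3.npz'); c=cv2.resize(f['im'][150:270,290:440],(750,600),interpolation=cv2.INTER_CUBIC); cv2.imwrite('pics/s5.png',c)
for n in ['w5','scene3','top3']:
    f=np.load(n+'.npz'); im,P=f['im'],f['P']; Q=toRack(P,623,18,np.radians(-4.9))
    k=np.all((Q>[-130,-34,26])&(Q<[-1,34,33]),axis=2)&white(im)
    if k.sum()>20: rect(Q[k],n+' b top')
    for lo,hi in [(3,11),(13,20),(24,33)]:
        for sgn in (-1,1):
            q=Q[np.all((Q>[-130,min(0,sgn*26),lo])&(Q<[-70,max(0,sgn*26),hi]),axis=2)&white(im)]
            if len(q)>10: print(n,lo,sgn,len(q),'rear x',np.percentile(q[:,0],[1,5]).round(1))
    rect(P[np.all((P>[360,262,8])&(P<[482,384,25]),axis=2)&white(im)],n+' rej') if n!='w5' else 0
E
```

```text
[407.32138448  37.04573262 240.4878737 ] [179.91529325   0.45622005 175.01635683] 50.87964819836962 [-0.39884083 -0.1907428   0.29215227]
scene -105 90 [27.9 29.5 31.4]
scene -90 125 [28.  29.5 31.2]
scene -75 129 [27.7 29.5 31.4]
scene -60 127 [27.6 29.5 31.2]
scene -45 137 [27.8 29.8 31.7]
scene -30 135 [27.5 29.6 31.4]
scene -15 113 [27.9 29.6 31.7]
w5 b top 203 c [-101.7    1.5] size [ 5.3 59.7] ang 0.2 z [26.3 28.4 29.8]
w5 3 -1 117 rear x [-103.  -102.7]
w5 3 1 124 rear x [-103.6 -103.2]
w5 13 -1 89 rear x [-102.7 -102.6]
w5 13 1 100 rear x [-102.4 -102.2]
w5 24 -1 131 rear x [-104.2 -103.4]
w5 24 1 113 rear x [-103.1 -102.7]
scene3 b top 1036 c [-51.3   1.5] size [66. 99.] ang 88.4 z [27.2 29.5 31.8]
scene3 24 -1 135 rear x [-100.5  -99.5]
scene3 24 1 132 rear x [-99.6 -98.3]
scene3 rej 245 c [420.2 320.7] size [101.1  61.8] ang 1.9 z [10.3 13.6 16.4]
top3 rej 847 c [421.5 322.5] size [101.5  61. ] ang 0.2 z [11.5 14.3 17.3]
```

View pics/s5.png

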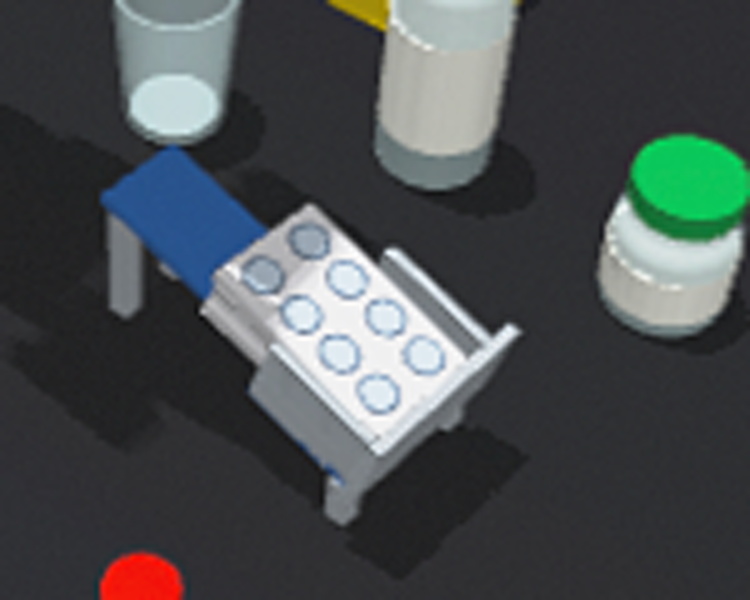

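The scene crop shows the three plates stacked wells up between the cheeks, their rear ends lined up at about (265,250) and the top plate reaching the backstop at about (420,420). I check the distance from shelf end to plate rear (70 mm when home) before handing in.

```bash
python3 - <<'E'
from rk import *
for n in ['w5','scene3','top3']:
    f=np.load(n+'.npz'); im,P=f['im'],f['P']; Q=toRack(P,623,18,np.radians(-4.9)); h=cv2.cvtColor(im,cv2.COLOR_BGR2HSV)
    bl=(h[...,0]>95)&(h[...,0]<125)&(h[...,1]>100)
    b=Q[bl&np.all((Q>[-190,-18,-5])&(Q<[-90,18,5]),axis=2)]
    if len(b)>10: print(n,len(b),'shelf x',np.percentile(b[:,0],[0.5,2,98,99.5]).round(1), 'length home=70')
    # plate-b front vs backstop in depth: front end of level ~30 and backstop face rows
    q=Q[np.all((Q>[-30,-20,27])&(Q<[20,20,33]),axis=2)]
    if len(q)>10: print(n,'z~30 front x max',np.percentile(q[:,0],[50,95,99]).round(1))
    s=Q[np.all((Q>[-15,-25,41])&(Q<[20,25,49]),axis=2)]
    if len(s)>10: print(n,'backstop top x',np.percentile(s[:,0],[2,50,98]).round(1))
    g=Q[bl&np.all((Q>[-40,-30,-6])&(Q<[10,30,40]),axis=2)]; print(n,'blue seen near backstop',len(g))
E
```

```text
w5 604 shelf x [-172.1 -171.7 -102.1 -100.6] length home=70
w5 blue seen near backstop 0
scene3 362 shelf x [-170.3 -169.1 -110.8 -109.5] length home=70
scene3 z~30 front x max [-16.1  -3.5   5.4]
scene3 backstop top x [-0.3  2.8  5.5]
scene3 blue seen near backstop 0
top3 blue seen near backstop 0
```

```bash
python3 -c "
from workcell import env
print(env.job_done())"
```

```text
the job is handed in; nothing more can be done
None
```

The job is handed in, with no verdict returned: the reject lies flat in the yellow bin, and the three good plates are stacked wells up on the rack, each pushed against the backstop to within about 1 mm by the camera check.

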